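Strip a shaper cutter stack off its setting stand into the nests

ROBOT

A 6-joint arm with a two-finger parallel gripper is mounted at the origin on a cart in front of the work surface, level with it; the furniture and walls round the work are solid. World frame = base frame: x ahead of the robot, y to its left, z up, the work surface at z = 0. Lengths are in m, angles in rad, forces in N, time in s.
With the tool pointing down it reaches from about 0.25 to 0.725 m from the base axis. Payload 9.7 kg.
Tool frame: the origin (TCP) lies between the finger pads; the fingertips stand manip.tip_reach ahead of it and the grasp point (between the pads) lies 11 mm behind it (manip.tip_reach is the distance from the TCP to the fingertips, in m); z points along the fingers, y is the line along which they close (so a half turn about z gives the same grasp; the last joint's range is limited). The gripper opens to 85 mm and grips with 20 to 120 N. Pads are 22 mm wide; open, the fingers measure 114 mm over their backs; the gripper's body (76 mm by 85 mm) begins 54 mm behind the grasp point. The pads swing forward as they close: fully open they stand 13 mm farther back than shut.
Start: joints at [-1.32, 0.087, 0.176, 1.66, 0, 1.571], TCP at [0.136, -0.533, 0.239] pointing down, gripper open.
Joint ranges: [-3.13, 3.13], [-0.85, 1.81], [-1.15, 1.24], [-2.2, 2.28], [-1.44, 1.52], [-3.14, 3.14]. Speed limits (rad/s): [2.22, 2.22, 2.57, 3.14, 3.14, 3.14].

INTERFACE

Orientations are given as a 3x3 rotation matrix whose columns are the frame's x, y, z axes.
In Python, from rig import manip gives the robot as it stands.
- The arm moves only by the shell command python3 -m handwheel 'ROWS' [FORCE]. ROWS is a JSON object of lists of equal length, an entry for each row: "angular": the turn, a rotation vector about the tool's x, y, z in degrees, a list of three; "slide": the shift along the tool's x, y, z in mm, a list of three; "fingers": the finger opening in mm, from 0 to 85.4. A call has 1 to 5 rows; each row is the pose to reach, as a shift and turn from the pose commanded when the call began, along the tool's axes at that moment; what a row does not reach only later rows make up. A row lasts 1/8 s, in which the tool goes at most 62.5 mm and 10.7 degrees, less where a joint would pass 70% of its speed; a pose out of reach is approached as far as the arm can. A call with a gripper value outside its range is refused whole. The fingers move at their own pace and stop on an object; FORCE is the grip in N (left out, the last holds). Time passes only in rows, so rows that repeat a pose let the fingers close. It gives the time, the measured TCP pose, the force, the opening and the grip force at its end, in the units of the state.
- manip.observe(): the state, without advancing time (a new reading comes with each control period).
- manip.grab_frame(name): name is "scene" or "side" or "wrist"; returns the picture (480x640x3 uint8, red, green, blue); there is no depth.
- manip.camera_params(name): a dict with "fx", "fy", "cx", "cy" (pixels), "pose" (4x4, takes a point from camera to world coordinates); the wrist camera has in their place "T_tool_cam" (4x4, takes a point from camera to tool coordinates, whose origin is the TCP and whose axes are the flange's). Camera axes: x right, y up, looking along -z (the intrinsics and any distortion apply to the point x, -y, -z); pixel columns grow to the right and rows downward; lengths in m; the calibration is good to about 2 mm. The wrist camera is an equidistant fisheye: a pixel r from the principal point sees the ray r / f radians off the axis. A picture is of the moment at which its call begins: read the wrist's pose just before it. camera_params takes no time and is no camera call.
- manip.close_job(): hands the job in; it is judged then, once.
The state is a dict: "time": time; "q": joint angles; "joint_vel": joint speeds; "tau": joint torques, N m; "position": TCP position; "tool_rot": TCP orientation; "force": force on the tool from outside, world axes, zero at the start; "moment": the same for the moment, N m; "grip_width": opening from 0.0 (shut) to 1.0 (fully open); "gripper_force": force on a finger pad.
Only numpy, scipy, OpenCV 4.12 (cv2) and the standard library are available. Lean on these libraries where they do the work, as an engineer would, in place of code of your own. Each camera call takes 0.05 s, during which the arm holds its last target. There are 200 camera calls.

TASK

Strip the cutter stack off the setting stand: lift the parts off the spindle one at a time from the top - hexagon nut, spacing collar, bearing ring, cutter head - and lay each flat in the turned wooden nest of its own size before fetching the next, smallest part in the smallest recess and so on up to the cutter head in the largest. Set the parts down gently, never let one drop, and leave the finished turned box standing where it is.

Things in the scene. Friction and masses are not known exactly. Their poses are not given: they have to be found in the camera images.
- stand: Setting stand, fixed: green foot 100 mm across, steel shoulder 24 mm above the bench, upright spindle 20 mm thick up to 79 mm, thinner thread (14 mm) up to 92 mm. Stacked on it at the start, undersides at: cutter head 24 mm, bearing ring 50, spacing collar 66, hexagon nut 82 (top at 100 mm); each narrower than the one below. Origin: centre of the foot on the bench, z up.
- spindle_nut: Dark steel hexagon nut, top and smallest part of the stack: 30 mm across flats, 34.6 across corners, 18 mm high, 0.09 kg. Its flats face along its own x axis and every 60 degrees from there. Already unscrewed. Slipped loosely over the spindle (plain bore 19 mm), it lifts straight off. Origin: centre of its underside, z up along the bore.
- spacing_collar: Plain round steel collar with a fine dark line round it, second from the top: 44 mm across, 16 mm high, 0.11 kg. Slipped loosely over the spindle (plain bore 25 mm), it lifts straight off. Origin: centre of its underside, z up along the bore.
- bearing_ring: Ball-bearing guide ring, steel with a black seal on its face, third from the top: 54 mm across, 16 mm high, 0.16 kg; one rigid piece. Slipped loosely over the spindle (plain bore 25 mm), it lifts straight off. Origin: centre of its underside, z up along the bore.
- cutter_head: Round aluminium cutter head with four small knives let in round its edge, flush within 1 mm; lowest and widest part: 65 mm across, 26 mm high, 0.26 kg. May be held anywhere round its edge. Slipped loosely over the spindle (plain bore 25 mm), it lifts straight off. Origin: centre of its underside, z up along the bore.
- nest_nut: Round turned pale-wood nest for the hexagon nut, the smallest of the four nests: 63.6 mm across, 13 mm high, fixed on the bench. Its top has a round recess with a flat cork-lined floor 43.6 mm across, 8 mm above the bench, and a wall 5 mm high that slopes out to 51.6 mm across at the rim. Origin: centre of its underside, z up.
- nest_collar: Round turned pale-wood nest for the spacing collar, the second smallest nest: 73 mm across, 13 mm high, fixed on the bench. Its top has a round recess with a flat cork-lined floor 53 mm across, 8 mm above the bench, and a wall 5 mm high that slopes out to 61 mm across at the rim. Origin: centre of its underside, z up.
- nest_bearing: Round turned pale-wood nest for the bearing ring, the second largest nest: 83 mm across, 13 mm high, fixed on the bench. Its top has a round recess with a flat cork-lined floor 63 mm across, 8 mm above the bench, and a wall 5 mm high that slopes out to 71 mm across at the rim. Origin: centre of its underside, z up.
- nest_cutter: Round turned pale-wood nest for the cutter head, the largest nest: 94 mm across, 13 mm high, fixed on the bench. Its top has a round recess with a flat cork-lined floor 74 mm across, 8 mm above the bench, and a wall 5 mm high that slopes out to 82 mm across at the rim. Origin: centre of its underside, z up.
- turned_box: Finished small round wooden box with a dark lid and knob, loose, 59 mm across and 71 mm high, standing among the nests; to be left alone. Origin: centre of its underside, z up.
Things that resemble listed ones, but are neither listed nor needed, are in the scene too. What is shaped like the spindle_nut but pink is not meant.

How it is judged:
By the outcome, as a careful person would: the job done as asked, in the order asked, and still so for the second after the job is handed in, with the robot touching nothing.
It also fails if it takes over 128 s, if anything falls off the work surface, if the arm or the gripper's body presses on something with over 40 N, if the wrist force passes 120 N, or if a joint passes its speed limit or range.

## Working session

There is one attempt and no reset: what is moved stays moved. The work goes in short steps, Python scripts to look and compute and a shell command to move; the robot and the scene stay as the last step left them, time stands still between calls to the robot, and variables do not carry over. Pictures are saved under pics/ and viewed, at most 14 in all, crops included, and the job is handed in when it is done.

```bash
mkdir -p pics; ls; python3 - <<'E'
from rig import manip
import cv2,numpy as np
s=manip.observe();print(s['time'],s['position'],np.round(s['tool_rot'],3),s['grip_width'],manip.tip_reach)
for n in('scene','side'):
    im=manip.grab_frame(n);cv2.imwrite(f'pics/{n}0.png',im[:,:,::-1]);p=manip.camera_params(n);print(n,{k:np.round(v,3) for k,v in p.items()})
p=manip.camera_params('wrist');print(p)
E
```

```text
pics
0.0 [ 0.13644968 -0.5325808   0.23858348] [[ 0.969  0.248 -0.   ]
 [ 0.248 -0.969  0.001]
 [-0.    -0.001 -1.   ]] 0.9988456345567657 0.008
scene {'fx': np.float64(591.117), 'fy': np.float64(591.117), 'cx': np.float64(323.554), 'cy': np.float64(243.747), 'pose': array([[-0.735,  0.454, -0.505, -0.034],
       [-0.678, -0.505,  0.534,  0.719],
       [-0.013,  0.735,  0.678,  0.82 ],
       [ 0.   ,  0.   ,  0.   ,  1.   ]])}
side {'fx': np.float64(528.165), 'fy': np.float64(528.165), 'cx': np.float64(319.028), 'cy': np.float64(249.704), 'pose': array([[ 0.996,  0.059, -0.07 ,  0.448],
       [-0.091,  0.542, -0.836, -0.523],
       [-0.012,  0.838,  0.545,  0.55 ],
       [ 0.   ,  0.   ,  0.   ,  1.   ]])}
{'fx': 371.64829954431775, 'fy': 371.64829954431775, 'cx': 320.5578907162421, 'cy': 235.85424522392802, 'T_tool_cam': array([[ 4.36311723e-04,  9.46222543e-01,  3.23516166e-01,
         8.29777695e-02],
       [ 9.99999715e-01, -6.11952733e-04,  4.41189305e-04,
         4.42122889e-04],
       [ 6.15439867e-04,  3.23515881e-01, -9.46222540e-01,
        -1.35298220e-01],
       [ 0.00000000e+00,  0.00000000e+00,  0.00000000e+00,
         1.00000000e+00]])}
```

View pics/scene0.png

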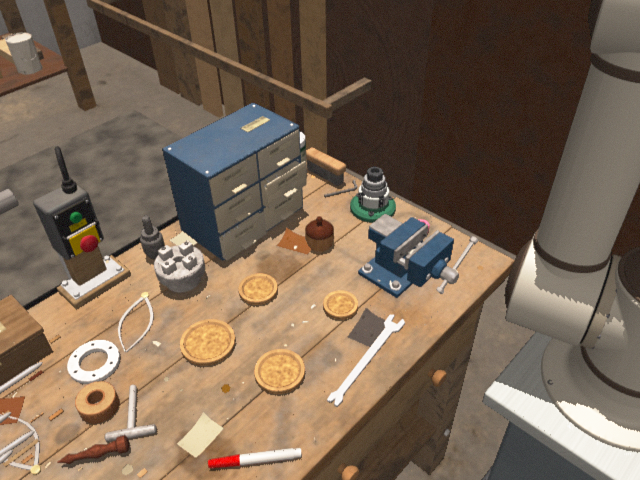

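View pics/side0.png

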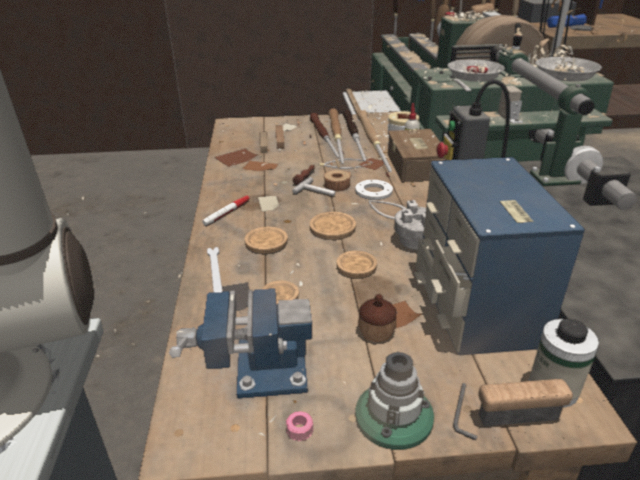

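The scene picture shows the stand with its stack at (374,195), four nests at (259,289), (340,305), (279,371) and (208,342), the box at (320,234) and the vise at (405,255). The side picture shows the stand at (397,400) and nests at (266,239), (332,225), (356,264) and (281,293), the last partly hidden by the vise. The pink nut at (300,425) is the decoy.

```bash
cat > h.py <<'E'
from rig import manip
import cv2,numpy as np
def ray(n,u,v,st=None):
    p=manip.camera_params(n)
    x,y=(u-p['cx'])/p['fx'],(v-p['cy'])/p['fy']
    if n=='wrist':
        r=np.hypot(x,y); s=np.sin(r)/max(r,1e-9); d=np.array([x*s,-y*s,-np.cos(r)])
        T=np.eye(4);T[:3,:3]=st['tool_rot'];T[:3,3]=st['position'];P=T@p['T_tool_cam']
    else: d=np.array([x,-y,-1.]);P=p['pose']
    d=P[:3,:3]@d
    return P[:3,3],d/np.linalg.norm(d)
def proj(n,X,st=None):
    p=manip.camera_params(n)
    if n=='wrist':
        T=np.eye(4);T[:3,:3]=st['tool_rot'];T[:3,3]=st['position'];P=T@p['T_tool_cam']
    else:P=p['pose']
    c=(np.atleast_2d(X)-P[:3,3])@P[:3,:3]; x,y,z=c[:,0],-c[:,1],-c[:,2]
    if n=='wrist':
        h=np.hypot(x,y);th=np.arctan2(h,z);k=th/np.maximum(h,1e-9)
    else:k=1/z
    return np.c_[p['cx']+p['fx']*x*k,p['cy']+p['fy']*y*k]
def tri(rays):
    A=0;b=0
    for o,d in rays:
        M=np.eye(3)-np.outer(d,d);A=A+M;b=b+M@o
    X=np.linalg.solve(A,b)
    return X,[np.linalg.norm((np.eye(3)-np.outer(d,d))@(X-o)) for o,d in rays]
def plane(r,z): o,d=r; return o+d*(z-o[2])/d[2]
E
python3 - <<'E'
from h import *
np.set_printoptions(precision=4,suppress=True)
L={'nuttop':((375,172),(398,360)),'box':((319,221),(377,298)),'nA':((259,288),(356,263)),'nB':((340,304),(281,292)),'nC':((279,370),(266,239)),'nD':((208,341),(332,224)),'foot':((373,208),(395,418))}
for k,(a,b) in L.items(): print(k,*tri([ray('scene',*a),ray('side',*b)]))
for k,p in {'vise':(405,255),'visetop':(450,240),'cab_near':(302,120),'cabL':(170,150)}.items(): print(k,plane(ray('scene',*p),0.1))
a=cv2.imread('pics/scene0.png');b=cv2.imread('pics/side0.png')
c1=cv2.resize(a[155:235,335:455],(480,320),interpolation=3);c2=cv2.resize(b[340:450,280:445],(480,320),interpolation=3)
c3=cv2.resize(a[260:400,160:370],None,fx=1.52,fy=1.52,interpolation=3)[:210,:320]
cv2.imwrite('pics/c1.png',np.vstack([cv2.resize(c1,(420,280)),cv2.resize(c2,(420,280))]))
E
```

```text
nuttop [ 0.5746 -0.0809  0.0985] [np.float64(0.0023221787368615395), np.float64(0.0023221787368616895)]
box [0.5817 0.0814 0.064 ] [np.float64(0.0016696785269692664), np.float64(0.0016696785269692553)]
nA [0.5774 0.252  0.0103] [np.float64(0.0018127537116750857), np.float64(0.0018127537116751989)]
nB [0.4395 0.1805 0.0103] [np.float64(0.0027180905531015882), np.float64(0.0027180905531014768)]
nC [0.4171 0.3547 0.0092] [np.float64(0.0010311124778441469), np.float64(0.0010311124778441913)]
nD [0.5504 0.3955 0.0103] [np.float64(0.0013648796037106776), np.float64(0.001364879603710662)]
foot [ 0.577  -0.0841 -0.0009] [np.float64(0.0023362298412366524), np.float64(0.0023362298412365986)]
vise [0.3754 0.0784 0.1   ]
visetop [ 0.3389 -0.0069  0.1   ]
cab_near [ 0.826  -0.1252  0.1   ]
cabL [0.9546 0.155  0.1   ]
```

View pics/c1.png

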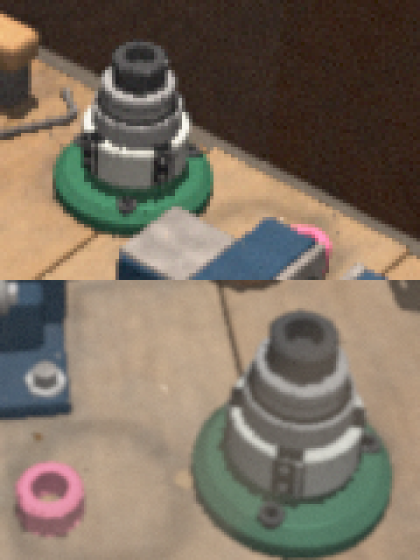

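The dark grey hexagon at the top of the stack, scene (375,172) and side (398,360), is the spindle nut. The look-alike on the bench, scene (425,225) and side (300,425), is pink and so is not meant. Next I'll locate the cabinet and vise, then go and look from above.

```bash
python3 - <<'E'
from h import *
np.set_printoptions(precision=3,suppress=True)
L={'cabR_top':((300,127),(476,252)),'cabR_bot':((303,212),(463,345)),'cabL_top':((167,150),(432,165)),'cabL_bot':((222,254),(425,270)),'vise_jawL':((410,215),(258,295)),'viseR':((452,237),(208,295)),'visefoot':((363,268),(238,390))}
for k,(a,b) in L.items(): print(k,*tri([ray('scene',*a),ray('side',*b)]))
s=manip.observe();R=s['tool_rot'];print('to above stand, tool mm',R.T@(np.array([.49,-.082,.27])-s['position'])*1000)
E
```

```text
cabR_top [0.692 0.008 0.191] [np.float64(0.005936267147384602), np.float64(0.005936267147384515)]
cabR_bot [0.693 0.027 0.002] [np.float64(0.012862951322764339), np.float64(0.012862951322764413)]
cabL_top [0.728 0.27  0.22 ] [np.float64(0.039441589664529646), np.float64(0.03944158966452972)]
cabL_bot [0.703 0.234 0.001] [np.float64(0.002192178922380009), np.float64(0.0021921789223800815)]
vise_jawL [0.413 0.018 0.133] [np.float64(0.0005178887883650498), np.float64(0.0005178887883650525)]
viseR [0.338 0.019 0.133] [np.float64(0.013451184509885977), np.float64(0.013451184509885968)]
visefoot [ 0.425  0.043 -0.024] [np.float64(0.05924101532962672), np.float64(0.059241015329626764)]
to above stand, tool mm [ 454.306 -348.822  -30.932]
```

```bash
python3 -m handwheel '{"slide":[[50,-30,-4],[100,-60,-8],[150,-90,-12],[200,-120,-16],[250,-150,-20]],"angular":[[0,0,0],[0,0,0],[0,0,0],[0,0,0],[0,0,0]],"fingers":[85,85,85,85,85]}'
python3 -m handwheel '{"slide":[[55,-35,0],[110,-70,0],[165,-105,0],[220,-140,0],[287,-178,0]],"angular":[[0,0,-10],[0,0,-20],[0,0,-30],[0,0,-40],[0,0,-50]],"fingers":[85,85,85,85,85]}'
```

```text
time: 0.72
position: [0.3424, -0.3239, 0.2592]
tool_rot: [[0.969, 0.248, -0.0], [0.248, -0.969, 0.0], [-0.0, -0.0, -1.0]]
force: [0.4, -1.0, 0.2]
grip_width: 0.995
gripper_force: 0.0
time: 1.35
position: [0.5582, -0.0975, 0.2591]
tool_rot: [[0.427, 0.904, -0.0], [0.904, -0.427, -0.0], [-0.0, -0.0, -1.0]]
force: [1.1, -1.8, -0.3]
grip_width: 0.995
gripper_force: 0.0
```

```bash
python3 -m handwheel '{"slide":[[0,0,0],[0,0,0],[0,0,0],[0,0,0]],"angular":[[0,0,-10],[0,0,-20],[0,0,-25],[0,0,-25]],"fingers":[85,85,85,85]}'
cat > look.py <<'E'
import sys,json
from h import *
n=sys.argv[1];s=manip.observe();im=manip.grab_frame('wrist')
cv2.imwrite(f'pics/{n}.png',im[:,:,::-1]);json.dump({k:np.array(s[k]).tolist() for k in('position','tool_rot','time')},open(f'pics/{n}.json','w'))
E
python3 look.py w1
```

```text
time: 1.85
position: [0.5571, -0.0994, 0.2589]
tool_rot: [[0.012, 1.0, -0.001], [1.0, -0.012, 0.0], [0.0, -0.001, -1.0]]
force: [-1.3, 0.2, 0.4]
grip_width: 0.994
gripper_force: 0.0
```

View pics/w1.png

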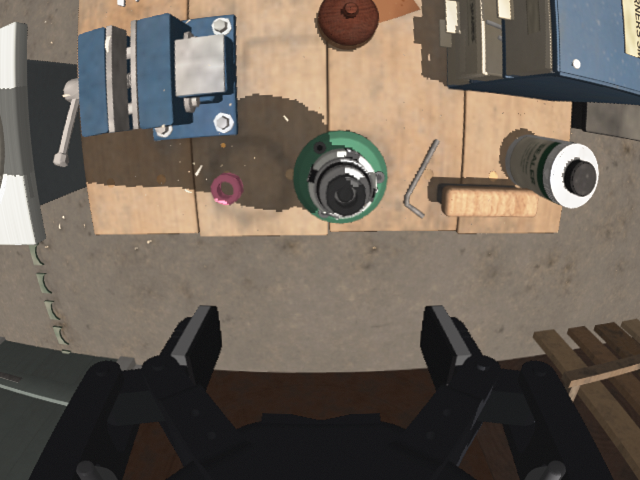

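Wrist view: stack at (346,190) with green foot centred at about (341,177), pink nut at (227,188), box at (348,20) and cabinet corner at upper right. I'll take a second view from more nearly overhead of the nut.

```bash
python3 -m handwheel '{"slide":[[-30,10,25],[-58,18,50],[-58,18,60],[-58,18,60]],"angular":[[0,0,0],[0,0,0],[0,0,0],[0,0,0]],"fingers":[85,85,85,85]}'
python3 look.py w2; python3 - <<'E'
import cv2,json
from h import *
st=json.load(open('pics/w2.json'));st={k:np.array(v) for k,v in st.items()}
c=proj('wrist',[.575,-.082,.1],st)[0];print(c)
im=cv2.imread('pics/w2.png');u,v=map(int,c);u0,v0=u-50,max(v-45,0);print(u0,v0)
cv2.imwrite('pics/w2c.png',cv2.resize(im[v0:v0+90,u0:u0+100],None,fx=6,fy=6,interpolation=cv2.INTER_CUBIC))
E
```

```text
time: 2.4
position: [0.5741, -0.1573, 0.1987]
tool_rot: [[0.012, 1.0, -0.001], [1.0, -0.012, 0.001], [0.001, -0.001, -1.0]]
force: [-0.1, 1.0, 0.9]
grip_width: 0.997
gripper_force: 0.0
[321.26135552 125.7551691 ]
271 80
```

View pics/w2c.png

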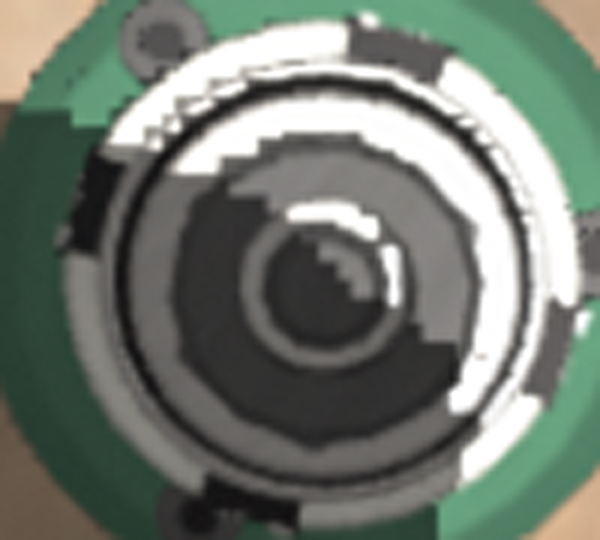

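The crop confirms the dark hexagonal nut on top, centred at (328,288) in the crop, with corners at about (475,225), (345,140), (200,200), (180,350), (315,440) and (455,375). The collar, the black bearing seal and the four-knife cutter head lie below it. The flats face about 6° clockwise from image right.

```bash
python3 - <<'E'
from h import *
import json
np.set_printoptions(precision=4,suppress=True)
def S(n): return {k:np.array(v) for k,v in json.load(open(f'pics/{n}.json')).items()}
s1,s2=S('w1'),S('w2')
f=lambda x,y:(271+(x+.5)/6-.5,80+(y+.5)/6-.5)
n=f(328,288);r2=ray('wrist',*n,s2)
print('nut',tri([r2,ray('wrist',347,190,s1)]),tri([r2,ray('scene',375,172),ray('side',398,360)]),plane(r2,.1))
C=np.array([plane(ray('wrist',*f(x,y),s2),.1) for x,y in[(475,225),(345,140),(200,200),(180,350),(315,440),(455,375)]])
m=C.mean(0);d=C-m;print(m,np.linalg.norm(d[:,:2],axis=1)*2e3,np.degrees(np.arctan2(d[:,1],d[:,0]))%60)
# cutter outer circle at z=.05: extremes in crop; foot: green
for nm,st,(a,b) in(('w1',s1,(0,0)),('w2',s2,(0,0))):
    im=cv2.imread(f'pics/{nm}.png');h=cv2.cvtColor(im,cv2.COLOR_BGR2HSV)
    g=cv2.inRange(h,(65,90,30),(90,255,255));c=max(cv2.findContours(g,0,1)[0],key=cv2.contourArea)
    P=np.array([plane(ray('wrist',*q,st),.008)[:2] for q in cv2.convexHull(c)[:,0,:].astype(float)])
    print(nm,'foot',cv2.fitEllipse(P.astype(np.float32)*1000), manip.camera_params('wrist')['cx'])
E
```

```text
nut (array([ 0.5789, -0.0837,  0.0745]), [np.float64(0.0012561560529806657), np.float64(0.0012561560529805653)]) (array([ 0.5758, -0.0821,  0.0982]), [np.float64(0.002047367405697503), np.float64(0.002978294513024307), np.float64(0.002291519663798567)]) [ 0.5775 -0.0832  0.1   ]
[ 0.5775 -0.0832  0.1   ] [33.1823 31.2751 32.3707 33.4708 32.2129 32.0769] [23.3703 23.1354 24.3073 22.0779 24.4321 24.8698]
w1 foot ((578.4952392578125, -80.39651489257812), (90.67916870117188, 94.67982482910156), 64.46281433105469) 320.5578907162421
w2 foot ((577.5275268554688, -83.27186584472656), (97.03456115722656, 98.02971649169922), 34.06167984008789) 320.5578907162421
```

```bash
python3 -m handwheel '{"slide":[[40,1,10],[74,2.5,30],[74,2.5,60],[74,2.5,60]],"angular":[[0,0,3],[0,0,5.6],[0,0,5.6],[0,0,5.6]],"fingers":[85,85,85,85]}'
python3 look.py w3
```

```text
time: 2.95
position: [0.577, -0.0825, 0.1386]
tool_rot: [[0.107, 0.994, -0.002], [0.994, -0.107, 0.0], [0.0, -0.002, -1.0]]
force: [-0.4, -0.1, 0.8]
grip_width: 0.995
gripper_force: 0.0
```

View pics/w3.png

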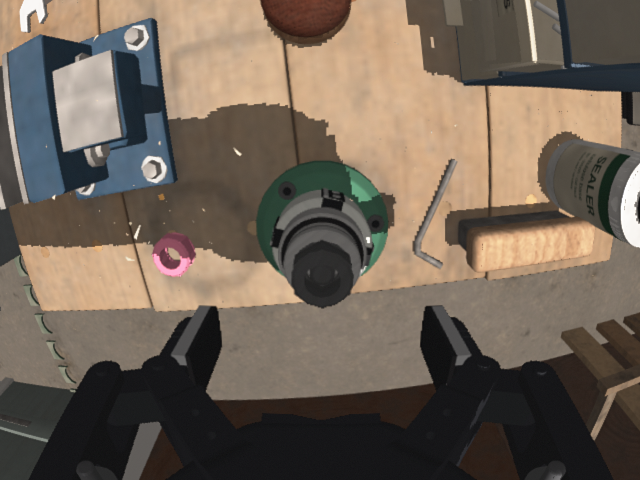

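The nut's top is centred at (323,274), between the finger pads (about x = 321), with flats facing left and right. I'll descend and close.

```bash
python3 -c "
from h import *
import json
st={k:np.array(v) for k,v in json.load(open('pics/w3.json')).items()};print(proj('wrist',[[.5775,-.0832,.1]],st))"
python3 -m handwheel '{"slide":[[0,0,25],[0,0,41],[0,0,41],[0,0,41],[0,0,41]],"angular":[[0,0,0],[0,0,0],[0,0,0],[0,0,0],[0,0,0]],"fingers":[85,60,45,25,25]}' 40
python3 -m handwheel '{"slide":[[0,0,0],[0,0,0],[0,0,0]],"angular":[[0,0,0],[0,0,0],[0,0,0]],"fingers":[25,25,25]}' 40
```

```text
[[322.13283902 280.04547235]]
time: 3.62
position: [0.5784, -0.0838, 0.0996]
tool_rot: [[0.109, 0.994, 0.002], [0.994, -0.109, -0.0], [-0.0, 0.002, -1.0]]
force: [-0.0, -0.3, 3.1]
grip_width: 0.335
gripper_force: 40.6
time: 4.0
position: [0.5784, -0.0838, 0.0995]
tool_rot: [[0.109, 0.994, 0.002], [0.994, -0.109, -0.0], [-0.0, 0.002, -1.0]]
force: [-0.1, -0.7, 6.3]
grip_width: 0.331
gripper_force: 40.9
```

```bash
python3 -m handwheel '{"slide":[[0,0,-8],[0,0,-25],[0,0,-55],[0,0,-95],[0,0,-130]],"angular":[[0,0,0],[0,0,0],[0,0,0],[0,0,0],[0,0,0]],"fingers":[25,25,25,25,25]}' 40
python3 -m handwheel '{"slide":[[50,-8,0],[105,-20,-10],[160,-40,-20],[220,-60,-20],[245,-70,-20]],"angular":[[0,0,0],[0,0,0],[0,0,0],[0,0,0],[0,0,0]],"fingers":[25,25,25,25,25]}' 40
python3 look.py w4
```

```text
time: 4.62
position: [0.5778, -0.0837, 0.2309]
tool_rot: [[0.109, 0.994, 0.001], [0.994, -0.109, -0.0], [-0.0, 0.001, -1.0]]
force: [0.5, 0.5, -0.1]
grip_width: 0.333
gripper_force: 40.2
time: 5.25
position: [0.534, 0.1703, 0.2496]
tool_rot: [[0.106, 0.994, 0.001], [0.994, -0.106, 0.001], [0.001, 0.001, -1.0]]
force: [0.4, -0.2, -0.1]
grip_width: 0.333
gripper_force: 40.3
```

View pics/w4.png

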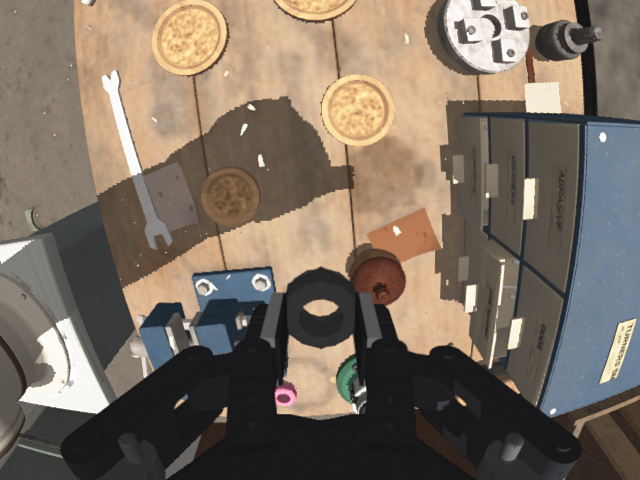

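Wrist view: nut held at (320,305). Nests: B, the smallest, at (230,195); A at (358,110); C at (190,37); D, the largest, at the top edge near (316,0). Now I'll measure their positions and diameters.

```bash
cat > nest.py <<'E'
from h import *
import json
np.set_printoptions(precision=4,suppress=True)
st={k:np.array(v) for k,v in json.load(open('pics/w4.json')).items()}
W={'B':(201,260,168,222),'A':(321,394.5,74,146),'C':(152,228,0,76)}
SC={'A':(259,288),'B':(340,304),'C':(279,370),'D':(208,341)};SD={'A':(356,263),'B':(281,292),'C':(266,239),'D':(332,224)}
for k in 'BACD':
    rs=[ray('scene',*SC[k]),ray('side',*SD[k])]
    if k in W:
        l,r,t,b=W[k];u,v=(l+r)/2,(t+b)/2
        rw=ray('wrist',u,v,st);rs.append(rw)
        P=[plane(ray('wrist',*q,st),.013) for q in((l,v),(r,v),(u,t),(u,b))]
        print(k,'dia',np.linalg.norm(P[0]-P[1]),np.linalg.norm(P[2]-P[3]),'wrist@.013',plane(rw,.013))
    print(k,tri(rs),[plane(r,.013)[:2] for r in rs])
# sizes from scene/side
for k,n,a,b in(('A','scene',(239.5,289),(278,289)),('B','scene',(323,305),(357.5,305)),('C','scene',(254,371),(305,371)),('D','scene',(180,342),(236,342)),('A','side',(335,264),(377,264)),('C','side',(244,240),(288,240)),('D','side',(308,225),(356,225))):
    print(k,n,np.linalg.norm(plane(ray(n,*a),.01)-plane(ray(n,*b),.01)))
E
python3 nest.py
```

```text
B dia 0.06407847144327584 0.057991564638078766 wrist@.013 [0.4406 0.1814 0.013 ]
B (array([0.4396, 0.1807, 0.0101]), [np.float64(0.002827929563748898), np.float64(0.0026152732877852197), np.float64(0.0002842575811964034)]) [array([0.4349, 0.1822]), array([0.4419, 0.1789]), array([0.4406, 0.1814])]
A dia 0.07310997630130618 0.07253017867327416 wrist@.013 [0.5795 0.253  0.013 ]
A (array([0.5784, 0.2525, 0.0099]), [np.float64(0.0025836509856819977), np.float64(0.0011987522885786057), np.float64(0.0015662514296538917)]) [array([0.5732, 0.2538]), array([0.5785, 0.2498]), array([0.5795, 0.253 ])]
C dia 0.08458056347794725 0.0832794577412879 wrist@.013 [0.4199 0.3516 0.013 ]
C (array([0.4177, 0.3538, 0.0087]), [np.float64(0.0012594896973056032), np.float64(0.001411442330452833), np.float64(0.0012614806826477523)]) [array([0.4139, 0.3563]), array([0.4182, 0.3494]), array([0.4199, 0.3516])]
D (array([0.5504, 0.3955, 0.0103]), [np.float64(0.0013648796037106776), np.float64(0.001364879603710662)]) [array([0.5468, 0.3966]), array([0.5512, 0.3924])]
A scene 0.07205408493169158
B scene 0.06257141966963418
C scene 0.08369373769704683
D scene 0.09641291696902586
A side 0.07544529488174298
C side 0.08534832639642705
D side 0.09695137884031364
```

```bash
python3 -c "
exec(open('nest.py').read().split('W=')[0])
print(plane(ray('wrist',200,303,st),.133),plane(ray('wrist',235,268,st),.02),plane(ray('wrist',378,250,st),.07))"
python3 -m handwheel '{"slide":[[0,-50,0],[0,-94.5,0],[0,-94.5,50],[0,-94.5,110],[0,-94.5,165]],"angular":[[0,0,0],[0,0,0],[0,0,0],[0,0,0],[0,0,0]],"fingers":[25,25,25,25,25]}' 40
python3 -m handwheel '{"slide":[[0,0,20],[0,0,35],[0,0,35],[0,0,35]],"angular":[[0,0,0],[0,0,0],[0,0,0],[0,0,0]],"fingers":[25,25,25,25]}' 40
python3 look.py w5
```

```text
[0.4313 0.1209 0.133 ] [0.4328 0.1021 0.02  ] [0.5821 0.1268 0.07  ]
time: 5.92
position: [0.441, 0.1777, 0.0827]
tool_rot: [[0.108, 0.994, 0.001], [0.994, -0.108, 0.001], [0.001, 0.001, -1.0]]
force: [0.7, 0.1, -1.1]
grip_width: 0.336
gripper_force: 40.3
time: 6.42
position: [0.4417, 0.178, 0.0496]
tool_rot: [[0.109, 0.994, 0.002], [0.994, -0.109, 0.001], [0.001, 0.002, -1.0]]
force: [0.1, 0.3, 0.3]
grip_width: 0.332
gripper_force: 40.3
```

View pics/w5.png

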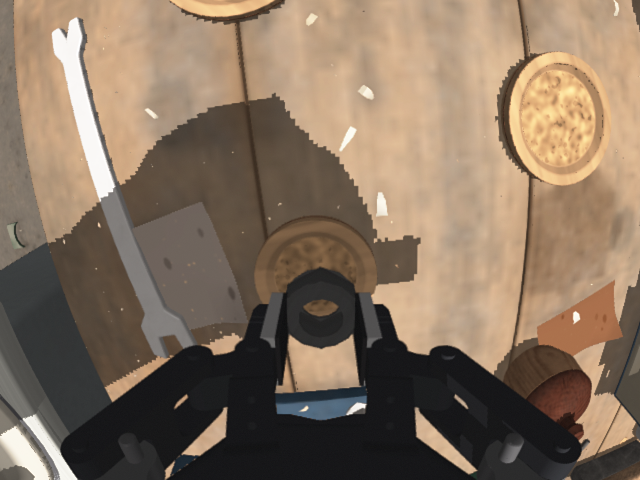

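```bash
python3 - <<'E'
from h import *
import json
np.set_printoptions(precision=4,suppress=True)
st={k:np.array(v) for k,v in json.load(open('pics/w5.json')).items()}
print('vise far top',plane(ray('side',265,289),.133),plane(ray('side',258,289),.1),plane(ray('wrist',320,392,st),.02))
a=np.linspace(0,6.283,73)
for cx,cy in((.440,.181),(.438,.181),(.440,.179)):
    P=proj('wrist',np.c_[cx+.0318*np.cos(a),cy+.0318*np.sin(a),0*a+.013],st);print(cx,cy,P.min(0),P.max(0))
print(st['position'])
# nut centre held: bore top visible at (321,296) z = TCP+.0005
print(plane(ray('wrist',320.5,293,st),st['position'][2]+.0005),proj('wrist',[st['position']],st))
E
```

```text
vise far top [0.4227 0.0307 0.133 ] [0.4109 0.0756 0.1   ] [0.4336 0.108  0.02  ]
0.44 0.181 [255.026  215.2924] [378.9432 327.9901]
0.438 0.181 [251.2611 215.7298] [375.101  328.3144]
0.44 0.179 [255.6974 219.2644] [379.1224 330.9965]
[0.4417 0.178  0.0496]
[0.4428 0.1901 0.0501] [[320.9994 317.7658]]
```

```bash
python3 -m handwheel '{"slide":[[2,-2,0],[2,-2,8],[2,-2,15],[2,-2,20],[2,-2,20]],"angular":[[0,0,0],[0,0,0],[0,0,0],[0,0,0],[0,0,0]],"fingers":[25,25,25,25,25]}' 40
python3 -m handwheel '{"slide":[[0,0,1],[0,0,2],[0,0,2]],"angular":[[0,0,0],[0,0,0],[0,0,0]],"fingers":[25,25,25]}' 40
python3 -m handwheel '{"slide":[[0,0,1],[0,0,1]],"angular":[[0,0,0],[0,0,0]],"fingers":[25,25]}' 40
```

```text
time: 7.1
position: [0.4388, 0.1798, 0.0277]
tool_rot: [[0.109, 0.994, -0.001], [0.994, -0.109, -0.0], [-0.0, -0.001, -1.0]]
force: [-0.5, 0.9, -0.7]
grip_width: 0.329
gripper_force: 40.3
time: 7.48
position: [0.4392, 0.18, 0.0263]
tool_rot: [[0.109, 0.994, 0.0], [0.994, -0.109, 0.0], [0.0, 0.0, -1.0]]
force: [0.2, -0.5, -0.3]
grip_width: 0.332
gripper_force: 40.3
time: 7.72
position: [0.4393, 0.18, 0.0257]
tool_rot: [[0.109, 0.994, 0.001], [0.994, -0.109, 0.0], [0.0, 0.0, -1.0]]
force: [-1.2, -1.6, 4.8]
grip_width: 0.328
gripper_force: 40.7
```

```bash
python3 -m handwheel '{"slide":[[0,0,0.5],[0,0,0.5]],"angular":[[0,0,0],[0,0,0]],"fingers":[25,25]}' 40
python3 -m handwheel '{"slide":[[0,0,0],[0,0,0],[0,0,-3],[0,0,-10],[0,0,-30]],"angular":[[0,0,0],[0,0,0],[0,0,0],[0,0,0],[0,0,0]],"fingers":[36,42,50,55,60]}' 20
python3 -m handwheel '{"slide":[[-10,20,-50],[-30,55,-90],[-60,80,-120],[-110,105,-120],[-170,135,-120]],"angular":[[0,0,0],[0,0,0],[0,0,0],[0,0,0],[0,0,0]],"fingers":[85,85,85,85,85]}'
python3 look.py w6
```

```text
time: 7.98
position: [0.4394, 0.1801, 0.0256]
tool_rot: [[0.108, 0.994, 0.001], [0.994, -0.108, 0.0], [0.0, 0.001, -1.0]]
force: [-2.1, -1.0, 8.5]
grip_width: 0.335
gripper_force: 41.2
time: 8.6
position: [0.4386, 0.1797, 0.0547]
tool_rot: [[0.109, 0.994, -0.001], [0.994, -0.109, -0.001], [-0.001, -0.001, -1.0]]
force: [0.3, 0.1, -1.2]
grip_width: 0.704
gripper_force: 0.0
time: 9.22
position: [0.5541, -0.0007, 0.1759]
tool_rot: [[0.107, 0.994, 0.002], [0.994, -0.107, 0.0], [0.0, 0.002, -1.0]]
force: [0.8, 0.0, -0.8]
grip_width: 0.997
gripper_force: 0.0
```

View pics/w6.png

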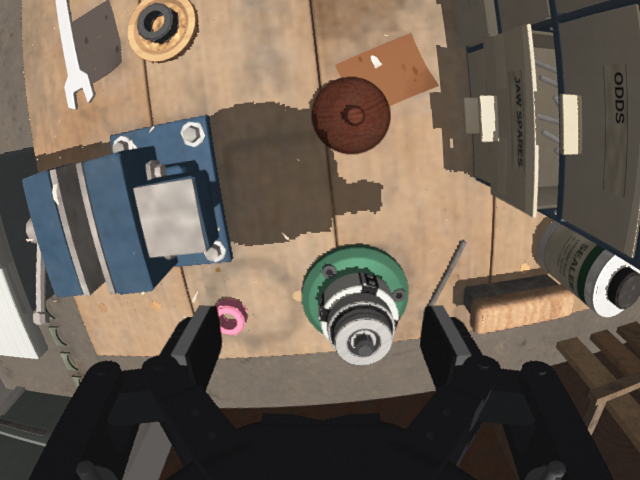

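The nut lies in the smallest nest at (157,21). The collar is on top of the stack at (365,337), and the box stands undisturbed at (351,115). Next is the collar.

```bash
python3 -c "
from h import *
import json
st={k:np.array(v) for k,v in json.load(open('pics/w6.json')).items()};print(plane(ray('wrist',365,337,st),.082),proj('wrist',[[.578,-.0835,.082]],st),plane(ray('wrist',158,21,st),.026))"
python3 -m handwheel '{"slide":[[-30,15,0],[-70,30,0],[-80,32.5,20],[-80,32.5,50],[-80,32.5,50]],"angular":[[0,0,0],[0,0,0],[0,0,0],[0,0,0],[0,0,0]],"fingers":[85,85,85,85,85]}'
```

```text
[ 0.57886511 -0.07845588  0.082     ] [[364.17947123 342.56142433]] [0.44295329 0.17901578 0.026     ]
time: 9.9
position: [0.5757, -0.0825, 0.123]
tool_rot: [[0.109, 0.994, -0.004], [0.994, -0.109, 0.001], [0.0, -0.004, -1.0]]
force: [0.1, 1.4, 0.6]
grip_width: 0.992
gripper_force: 0.0
```

```bash
python3 -m handwheel '{"slide":[[0,0.5,25],[0,0.5,43],[0,0.5,43],[0,0.5,43],[0,0.5,43]],"angular":[[0,0,0],[0,0,0],[0,0,0],[0,0,0],[0,0,0]],"fingers":[85,85,65,50,38]}' 40
python3 -m handwheel '{"slide":[[0,0,0],[0,0,0],[0,0,0]],"angular":[[0,0,0],[0,0,0],[0,0,0]],"fingers":[38,38,38]}' 40
```

```text
time: 10.52
position: [0.578, -0.0825, 0.0835]
tool_rot: [[0.108, 0.994, 0.002], [0.994, -0.108, -0.0], [-0.0, 0.002, -1.0]]
force: [-2.4, 0.7, 4.5]
grip_width: 0.48
gripper_force: 39.8
time: 10.9
position: [0.5779, -0.0825, 0.0835]
tool_rot: [[0.108, 0.994, 0.002], [0.994, -0.108, -0.0], [-0.0, 0.002, -1.0]]
force: [-1.3, 1.1, 5.2]
grip_width: 0.479
gripper_force: 39.7
```

```bash
python3 -m handwheel '{"slide":[[0,0,0],[0,-0.5,2],[0,-0.5,3.5],[0,-0.5,3.5],[0,-0.5,3.5]],"angular":[[0,0,0],[0,0,0],[0,0,0],[0,0,0],[0,0,0]],"fingers":[55,55,50,38,38]}' 40
python3 -m handwheel '{"slide":[[0,0,0],[0,0,0]],"angular":[[0,0,0],[0,0,0]],"fingers":[38,38]}' 45
python3 -m handwheel '{"slide":[[0,0,-5],[0,0,-15],[0,0,-40],[0,0,-80],[0,0,-130]],"angular":[[0,0,0],[0,0,0],[0,0,0],[0,0,0],[0,0,0]],"fingers":[38,38,38,38,38]}' 45
```

```text
time: 11.52
position: [0.5769, -0.0824, 0.0783]
tool_rot: [[0.109, 0.994, -0.0], [0.994, -0.109, -0.0], [-0.0, -0.0, -1.0]]
force: [-0.5, -1.2, 1.8]
grip_width: 0.494
gripper_force: 40.5
time: 11.78
position: [0.5769, -0.0825, 0.0784]
tool_rot: [[0.109, 0.994, 0.0], [0.994, -0.109, -0.0], [-0.0, 0.0, -1.0]]
force: [-0.9, -0.4, 1.7]
grip_width: 0.486
gripper_force: 45.2
time: 12.4
position: [0.5765, -0.0824, 0.2094]
tool_rot: [[0.109, 0.994, -0.001], [0.994, -0.109, 0.0], [0.0, -0.001, -1.0]]
force: [1.3, -0.2, -0.8]
grip_width: 0.491
gripper_force: 45.8
```

```bash
python3 -m handwheel '{"slide":[[45,-5,0],[100,-10,0],[155,-17,0],[210,-23,0],[265,-29,0]],"angular":[[0,0,0],[0,0,0],[0,0,0],[0,0,0],[0,0,0]],"fingers":[38,38,38,38,38]}' 45
python3 -m handwheel '{"slide":[[45,-4,0],[67,-6,30],[67,-6,80],[67,-6,120],[67,-6,155]],"angular":[[0,0,0],[0,0,0],[0,0,0],[0,0,0],[0,0,0]],"fingers":[38,38,38,38,38]}' 45
python3 -m handwheel '{"slide":[[0,0,0],[0,0,0]],"angular":[[0,0,0],[0,0,0]],"fingers":[38,38]}' 45
python3 look.py w7
```

```text
time: 13.02
position: [0.5767, 0.1859, 0.2091]
tool_rot: [[0.109, 0.994, 0.001], [0.994, -0.109, 0.0], [0.0, 0.001, -1.0]]
force: [1.7, 0.2, -1.4]
grip_width: 0.49
gripper_force: 45.8
time: 13.65
position: [0.5779, 0.2514, 0.0522]
tool_rot: [[0.108, 0.994, -0.0], [0.994, -0.108, -0.0], [-0.0, -0.0, -1.0]]
force: [-0.2, -0.9, -0.8]
grip_width: 0.491
gripper_force: 45.8
time: 13.9
position: [0.5789, 0.2516, 0.0553]
tool_rot: [[0.109, 0.994, 0.002], [0.994, -0.109, 0.001], [0.001, 0.002, -1.0]]
force: [0.1, 0.4, -0.2]
grip_width: 0.487
gripper_force: 45.9
```

View pics/w7.png

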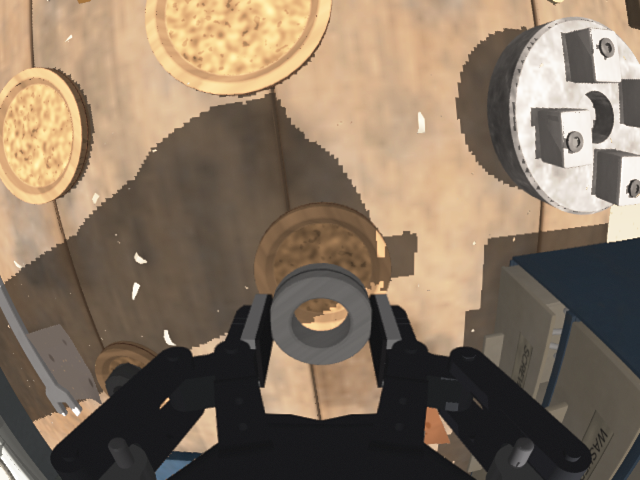

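The collar is held at (321,315) over nest A, whose outer edge spans x 254–391 with its top at y 203. Nest D spans x 146–331 with its lower edge at y 95, and nest C is at the left near (42,136). I'll compare these with model projections.

```bash
cat > cmp.py <<'E'
from h import *
import json,sys
from scipy.optimize import least_squares
np.set_printoptions(precision=4,suppress=True)
a=np.linspace(0,6.283,361)
def box(st,c,r):
    P=proj('wrist',np.c_[c[0]+r*np.cos(a),c[1]+r*np.sin(a),0*a+.013],st);return np.r_[P.min(0),P.max(0)]
def fit(n,c0,r,obs):  # obs: [l,t,r,b], None where unseen
    st={k:np.array(v) for k,v in json.load(open(f'pics/{n}.json')).items()}
    m=[i for i in range(4) if obs[i] is not None];o=np.array([obs[i] for i in m])
    s=least_squares(lambda c:box(st,c,r)[m]-o,c0,diff_step=1e-4,x_scale=.01)
    return s.x,s.fun
E
python3 - <<'E'
from cmp import *
print('A',fit('w7',[.5785,.252],.0365,[254,203,391,None]))
print('D',fit('w7',[.550,.395],.047,[146,None,331,96]))
print('C',fit('w7',[.418,.353],.0415,[None,68,89,204]))
E
```

```text
A (array([0.5802, 0.2543]), array([-0.5943,  0.0785,  0.5969]))
D (array([0.5526, 0.395 ]), array([-1.3629,  1.0992, -0.0434]))
C (array([0.4221, 0.3526]), array([-1.1659, -0.228 ,  1.2373]))
```

```bash
python3 -m handwheel '{"slide":[[3,1,0],[3,1,12],[3,1,24],[3,1,31],[3,1,31]],"angular":[[0,0,0],[0,0,0],[0,0,0],[0,0,0],[0,0,0]],"fingers":[38,38,38,38,38]}' 45
python3 -m handwheel '{"slide":[[0,0,1],[0,0,2],[0,0,2]],"angular":[[0,0,0],[0,0,0],[0,0,0]],"fingers":[38,38,38]}' 45
python3 -m handwheel '{"slide":[[0,0,1],[0,0,1]],"angular":[[0,0,0],[0,0,0]],"fingers":[38,38]}' 45
```

```text
time: 14.58
position: [0.5791, 0.2541, 0.0214]
tool_rot: [[0.109, 0.994, -0.001], [0.994, -0.109, -0.0], [-0.001, -0.001, -1.0]]
force: [-0.3, 0.5, -1.2]
grip_width: 0.484
gripper_force: 45.9
time: 14.95
position: [0.5796, 0.2543, 0.0205]
tool_rot: [[0.109, 0.994, 0.0], [0.994, -0.109, 0.0], [0.0, 0.0, -1.0]]
force: [-0.1, 0.3, 1.1]
grip_width: 0.487
gripper_force: 46.0
time: 15.2
position: [0.5797, 0.2543, 0.0204]
tool_rot: [[0.109, 0.994, 0.001], [0.994, -0.109, 0.0], [0.0, 0.001, -1.0]]
force: [-2.5, -1.2, 7.2]
grip_width: 0.49
gripper_force: 46.7
```

```bash
python3 -m handwheel '{"slide":[[0,0,0],[0,0,0],[0,0,-3],[0,0,-15],[0,0,-60]],"angular":[[0,0,0],[0,0,0],[0,0,0],[0,0,0],[0,0,0]],"fingers":[50,56,65,75,80]}' 20
python3 -m handwheel '{"slide":[[0,0,-60],[-45,5,-120],[-100,10,-120],[-155,16,-120],[-210,22,-120]],"angular":[[0,0,0],[0,0,0],[0,0,0],[0,0,0],[0,0,0]],"fingers":[85,85,85,85,85]}'
python3 look.py w8
python3 -m handwheel '{"slide":[[-50,5,0],[-105,12,0],[-126,13,30],[-126,13,75],[-126,13,75]],"angular":[[0,0,0],[0,0,0],[0,0,0],[0,0,0],[0,0,0]],"fingers":[85,85,85,85,85]}'
python3 look.py w9
```

```text
time: 15.82
position: [0.5781, 0.2536, 0.078]
tool_rot: [[0.109, 0.994, -0.004], [0.994, -0.109, -0.002], [-0.002, -0.004, -1.0]]
force: [1.7, -0.1, 0.3]
grip_width: 0.941
gripper_force: 0.0
time: 16.45
position: [0.5785, 0.0414, 0.2007]
tool_rot: [[0.108, 0.994, 0.002], [0.994, -0.108, 0.0], [0.0, 0.002, -1.0]]
force: [1.3, 1.2, 0.3]
grip_width: 1.0
gripper_force: 0.0
time: 17.12
position: [0.576, -0.0836, 0.1219]
tool_rot: [[0.109, 0.994, -0.005], [0.994, -0.109, 0.001], [0.0, -0.005, -1.0]]
force: [-0.3, 0.2, 0.9]
grip_width: 0.993
gripper_force: 0.0
```

```bash
python3 -c "
import cv2
a=cv2.imread('pics/w8.png');b=cv2.imread('pics/w9.png');cv2.imwrite('pics/w89.png',cv2.resize(cv2.hconcat([a,b]),(800,300),interpolation=cv2.INTER_AREA))"
```

```text
(no output)
```

View pics/w89.png

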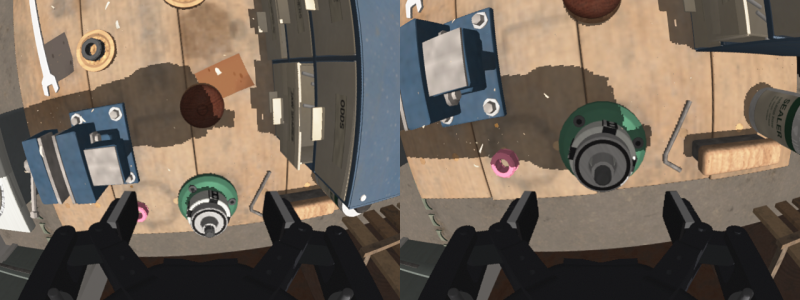

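The nut is in its nest and the bearing ring is now on top of the stack, at (605,180) in the right half, centred between the open fingers. I'll take the bearing ring.

```bash
python3 -m handwheel '{"slide":[[0,0,35],[0,0,60],[0,0,60],[0,0,60]],"angular":[[0,0,0],[0,0,0],[0,0,0],[0,0,0]],"fingers":[85,85,85,75]}' 20
python3 -m handwheel '{"slide":[[0,0,0],[0,0,0]],"angular":[[0,0,0],[0,0,0]],"fingers":[65,65]}' 20
```

```text
time: 17.68
position: [0.5791, -0.0834, 0.067]
tool_rot: [[0.108, 0.994, 0.003], [0.994, -0.108, -0.0], [-0.0, 0.003, -1.0]]
force: [-0.1, 0.3, 0.1]
grip_width: 0.882
gripper_force: 0.0
time: 17.92
position: [0.5783, -0.0836, 0.0654]
tool_rot: [[0.108, 0.994, 0.001], [0.994, -0.108, -0.0], [-0.0, 0.001, -1.0]]
force: [0.4, 0.5, 0.9]
grip_width: 0.762
gripper_force: 0.0
```

```bash
python3 -m handwheel '{"slide":[[0,0,4],[0,0,4],[0,0,4],[0,0,4],[0,0,4]],"angular":[[0,0,0],[0,0,0],[0,0,0],[0,0,0],[0,0,0]],"fingers":[60,48,48,48,48]}' 45
python3 -m handwheel '{"slide":[[0,0,0],[0,0,0]],"angular":[[0,0,0],[0,0,0]],"fingers":[48,48]}' 50
python3 -m handwheel '{"slide":[[0,0,-5],[0,0,-15],[0,0,-40],[0,0,-90],[0,0,-145]],"angular":[[0,0,0],[0,0,0],[0,0,0],[0,0,0],[0,0,0]],"fingers":[48,48,48,48,48]}' 50
```

```text
time: 18.55
position: [0.5777, -0.0835, 0.0602]
tool_rot: [[0.109, 0.994, -0.0], [0.994, -0.109, 0.0], [0.0, -0.0, -1.0]]
force: [-0.7, 0.1, 1.6]
grip_width: 0.603
gripper_force: 47.1
time: 18.8
position: [0.5777, -0.0836, 0.0603]
tool_rot: [[0.109, 0.994, -0.0], [0.994, -0.109, 0.0], [0.0, -0.0, -1.0]]
force: [-1.6, 0.1, 2.1]
grip_width: 0.603
gripper_force: 51.9
time: 19.42
position: [0.5775, -0.0835, 0.2069]
tool_rot: [[0.109, 0.994, -0.0], [0.994, -0.109, 0.0], [0.0, -0.0, -1.0]]
force: [0.7, -0.6, -1.8]
grip_width: 0.607
gripper_force: 52.8
```

```bash
python3 -m handwheel '{"slide":[[45,-22,0],[95,-47,0],[147,-72,0],[199,-98,0],[251,-124,0]],"angular":[[0,0,0],[0,0,0],[0,0,0],[0,0,0],[0,0,0]],"fingers":[48,48,48,48,48]}' 50
python3 -m handwheel '{"slide":[[52,-26,0],[104,-52,0],[150,-75,0],[165,-81,40],[165,-81,95]],"angular":[[0,0,0],[0,0,0],[0,0,0],[0,0,0],[0,0,0]],"fingers":[48,48,48,48,48]}' 50
python3 -m handwheel '{"slide":[[0,0,40],[0,0,60],[0,0,60],[0,0,60]],"angular":[[0,0,0],[0,0,0],[0,0,0],[0,0,0]],"fingers":[48,48,48,48]}' 50
python3 look.py w10
```

```text
time: 20.05
position: [0.4811, 0.1811, 0.2062]
tool_rot: [[0.109, 0.994, 0.001], [0.994, -0.109, 0.001], [0.001, 0.001, -1.0]]
force: [-0.0, 0.1, -1.8]
grip_width: 0.603
gripper_force: 52.9
time: 20.68
position: [0.4194, 0.3545, 0.1111]
tool_rot: [[0.106, 0.994, 0.003], [0.994, -0.106, 0.003], [0.003, 0.003, -1.0]]
force: [0.4, -0.5, -2.0]
grip_width: 0.605
gripper_force: 52.9
time: 21.18
position: [0.4198, 0.3527, 0.0518]
tool_rot: [[0.109, 0.994, 0.001], [0.994, -0.109, 0.001], [0.001, 0.001, -1.0]]
force: [0.4, 0.1, -2.5]
grip_width: 0.606
gripper_force: 52.9
```

View pics/w10.png

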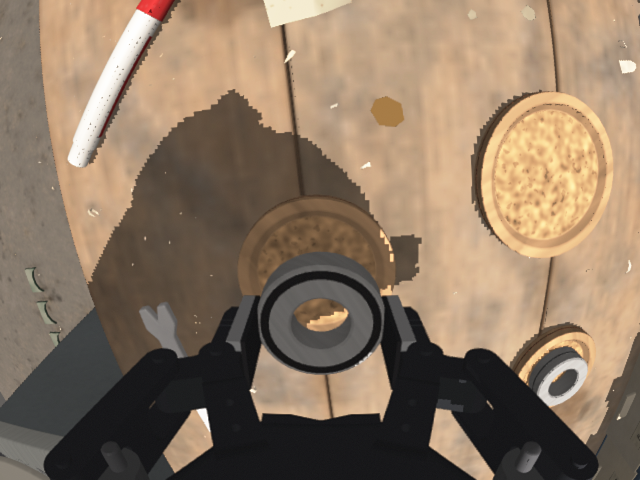

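The bearing ring is held at (321,320) over nest C, which spans x 238–395 with its top at y 195. The collar sits in its nest at (555,372), and nest D spans (480–613, 92–257).

```bash
python3 - <<'E'
from cmp import *
print('C',fit('w10',[.419,.3525],.0415,[238,195.5,395,None]))
print('D',fit('w10',[.550,.395],.047,[479,92,613,257]))
E
```

```text
C (array([0.4177, 0.3552]), array([-1.0681,  0.1598,  1.0598]))
D (array([0.5521, 0.3955]), array([ 0.4994, -0.9507, -0.5276,  1.0768]))
```

```bash
python3 -m handwheel '{"slide":[[2,-2,0],[2,-2,12],[2,-2,24],[2,-2,30],[2,-2,30]],"angular":[[0,0,0],[0,0,0],[0,0,0],[0,0,0],[0,0,0]],"fingers":[48,48,48,48,48]}' 50
python3 -m handwheel '{"slide":[[0,0,1],[0,0,2],[0,0,2]],"angular":[[0,0,0],[0,0,0],[0,0,0]],"fingers":[48,48,48]}' 50
python3 -m handwheel '{"slide":[[0,0,1],[0,0,1]],"angular":[[0,0,0],[0,0,0]],"fingers":[48,48]}' 50
```

```text
time: 21.85
position: [0.4171, 0.3541, 0.0195]
tool_rot: [[0.109, 0.994, -0.001], [0.994, -0.109, -0.001], [-0.001, -0.001, -1.0]]
force: [0.1, 0.0, -1.6]
grip_width: 0.607
gripper_force: 52.9
time: 22.22
position: [0.4175, 0.3545, 0.0184]
tool_rot: [[0.109, 0.994, 0.0], [0.994, -0.109, 0.0], [0.0, 0.0, -1.0]]
force: [0.1, 0.2, -1.7]
grip_width: 0.601
gripper_force: 52.9
time: 22.48
position: [0.4175, 0.3546, 0.0183]
tool_rot: [[0.109, 0.994, 0.001], [0.994, -0.109, 0.001], [0.001, 0.0, -1.0]]
force: [-2.7, -1.4, 6.2]
grip_width: 0.596
gripper_force: 53.7
```

```bash
python3 -m handwheel '{"slide":[[0,0,0],[0,0,0],[0,0,-3],[0,0,-15],[0,0,-60]],"angular":[[0,0,0],[0,0,0],[0,0,0],[0,0,0],[0,0,0]],"fingers":[60,66,75,80,85]}' 20
python3 -m handwheel '{"slide":[[0,0,-60],[-30,15,-120],[-75,37,-120],[-125,62,-120],[-178,88,-120]],"angular":[[0,0,0],[0,0,0],[0,0,0],[0,0,0],[0,0,0]],"fingers":[85,85,85,85,85]}'
python3 -m handwheel '{"slide":[[-50,25,0],[-100,50,0],[-150,74,0],[-200,99,0],[-220,109,0]],"angular":[[0,0,-6],[0,0,-12],[0,0,-18],[0,0,-24],[0,0,-30]],"fingers":[85,85,85,85,85]}'
python3 -m handwheel '{"slide":[[0,0,0],[0,0,0]],"angular":[[0,0,0],[0,0,0]],"fingers":[85,85]}'
python3 look.py w11
```

```text
time: 23.1
position: [0.4163, 0.3535, 0.0764]
tool_rot: [[0.109, 0.994, -0.003], [0.994, -0.109, -0.003], [-0.003, -0.003, -1.0]]
force: [0.5, -0.1, 1.6]
grip_width: 0.994
gripper_force: 0.0
time: 23.72
position: [0.486, 0.1665, 0.1986]
tool_rot: [[0.108, 0.994, 0.002], [0.994, -0.108, 0.001], [0.001, 0.002, -1.0]]
force: [1.4, 0.4, -0.4]
grip_width: 0.995
gripper_force: 0.0
time: 24.35
position: [0.5706, -0.0654, 0.1979]
tool_rot: [[-0.404, 0.915, 0.001], [0.915, 0.404, -0.0], [-0.001, 0.0, -1.0]]
force: [-0.7, 0.9, -0.1]
grip_width: 0.992
gripper_force: 0.0
time: 24.6
position: [0.5699, -0.0621, 0.1978]
tool_rot: [[-0.402, 0.916, 0.0], [0.916, 0.402, 0.0], [-0.0, 0.0, -1.0]]
force: [-0.5, 0.2, -0.6]
grip_width: 0.995
gripper_force: 0.0
```

View pics/w11.png

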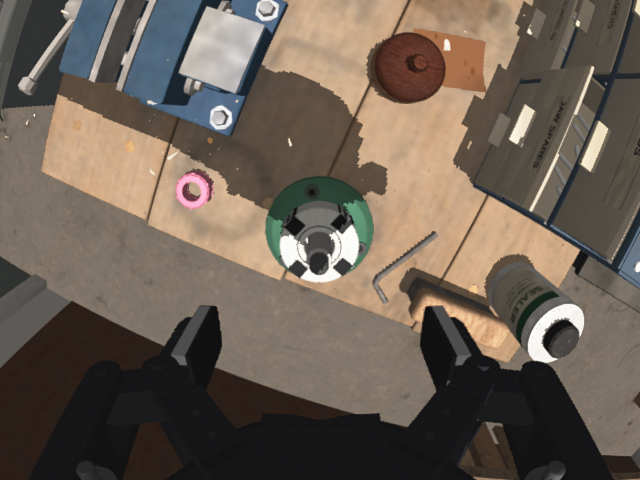

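The cutter head is alone on the stand, centred at (319,240), with its knives on the diagonals so the pads will close between them. The box is at (410,66), untouched. I'll go down for the cutter head.

```bash
python3 -m handwheel '{"slide":[[-23,-1,0],[-23,-1,30],[-23,-1,70],[-23,-1,100],[-23,-1,100]],"angular":[[0,0,0],[0,0,0],[0,0,0],[0,0,0],[0,0,0]],"fingers":[85,85,85,85,85]}'
python3 -m handwheel '{"slide":[[0,0,20],[0,0,40],[0,0,55],[0,0,60],[0,0,60]],"angular":[[0,0,0],[0,0,0],[0,0,0],[0,0,0],[0,0,0]],"fingers":[85,85,85,85,80]}'
python3 -m handwheel '{"slide":[[0,0,0],[0,0,0]],"angular":[[0,0,0],[0,0,0]],"fingers":[78,78]}'
```

```text
time: 25.28
position: [0.5772, -0.084, 0.0951]
tool_rot: [[-0.403, 0.915, -0.004], [0.915, 0.403, 0.001], [0.002, -0.004, -1.0]]
force: [-0.6, -0.1, 0.7]
grip_width: 0.993
gripper_force: 0.0
time: 25.9
position: [0.5786, -0.0841, 0.0378]
tool_rot: [[-0.403, 0.915, 0.0], [0.915, 0.403, -0.0], [-0.0, 0.0, -1.0]]
force: [0.3, -0.2, 0.3]
grip_width: 0.935
gripper_force: 0.0
time: 26.15
position: [0.5788, -0.0841, 0.038]
tool_rot: [[-0.403, 0.915, 0.001], [0.915, 0.403, -0.0], [-0.001, 0.001, -1.0]]
force: [0.5, 0.1, 0.2]
grip_width: 0.913
gripper_force: 0.0
```

```bash
python3 -m handwheel '{"slide":[[0,0,3.5],[0,0,3.5],[0,0,3.5],[0,0,3.5],[0,0,3.5]],"angular":[[0,0,0],[0,0,0],[0,0,0],[0,0,0],[0,0,0]],"fingers":[74,66,58,58,58]}' 50
python3 -m handwheel '{"slide":[[0,0,0],[0,0,0]],"angular":[[0,0,0],[0,0,0]],"fingers":[58,58]}' 60
python3 -m handwheel '{"slide":[[0,0,-5],[0,0,-15],[0,0,-40],[0,0,-90],[0,0,-150]],"angular":[[0,0,0],[0,0,0],[0,0,0],[0,0,0],[0,0,0]],"fingers":[58,58,58,58,58]}' 60
```

```text
time: 26.78
position: [0.5784, -0.0841, 0.0341]
tool_rot: [[-0.403, 0.915, 0.0], [0.915, 0.403, -0.0], [-0.0, 0.0, -1.0]]
force: [-1.5, 0.4, 4.6]
grip_width: 0.734
gripper_force: 55.3
time: 27.02
position: [0.5784, -0.0841, 0.0341]
tool_rot: [[-0.403, 0.915, 0.0], [0.915, 0.403, -0.0], [-0.0, 0.0, -1.0]]
force: [-1.9, 0.1, 5.6]
grip_width: 0.733
gripper_force: 64.0
time: 27.65
position: [0.5778, -0.0839, 0.1847]
tool_rot: [[-0.403, 0.915, -0.002], [0.915, 0.403, 0.0], [0.001, -0.001, -1.0]]
force: [1.3, -0.4, -3.0]
grip_width: 0.73
gripper_force: 66.7
```

```bash
python3 -m handwheel '{"slide":[[40,15,-20],[90,34,-20],[142,54,-20],[194,73,-20],[246,93,-20]],"angular":[[0,0,0],[0,0,0],[0,0,0],[0,0,0],[0,0,0]],"fingers":[58,58,58,58,58]}' 60
python3 -m handwheel '{"slide":[[52,20,0],[104,39,0],[156,59,0],[195,74,20],[203,77,60]],"angular":[[0,0,0],[0,0,0],[0,0,0],[0,0,0],[0,0,0]],"fingers":[58,58,58,58,58]}' 60
python3 -m handwheel '{"slide":[[0,0,45],[0,0,85],[0,0,95],[0,0,95]],"angular":[[0,0,0],[0,0,0],[0,0,0],[0,0,0]],"fingers":[58,58,58,58]}' 60
python3 look.py w12
python3 - <<'E'
from cmp import *
st={k:np.array(v) for k,v in json.load(open('pics/w12.json')).items()}
im=cv2.imread('pics/w12.png')
P=proj('wrist',np.c_[.552+.047*np.cos(a),.3955+.047*np.sin(a),0*a+.013],st).astype(np.int32)
print(P.min(0),P.max(0))
cv2.polylines(im,[P[::6]],True,(0,0,255),1);cv2.imwrite('pics/w12o.png',im[150:430,130:510])
E
```

```text
time: 28.28
position: [0.564, 0.1803, 0.2043]
tool_rot: [[-0.403, 0.915, 0.001], [0.915, 0.403, 0.0], [-0.0, 0.001, -1.0]]
force: [0.8, -0.3, -1.7]
grip_width: 0.735
gripper_force: 66.7
time: 28.9
position: [0.553, 0.3988, 0.1445]
tool_rot: [[-0.406, 0.914, 0.002], [0.914, 0.406, 0.002], [0.001, 0.003, -1.0]]
force: [0.1, -0.2, -3.3]
grip_width: 0.733
gripper_force: 66.8
time: 29.4
position: [0.5531, 0.3954, 0.0494]
tool_rot: [[-0.403, 0.915, -0.0], [0.915, 0.403, -0.0], [-0.0, -0.0, -1.0]]
force: [0.2, -0.7, -2.7]
grip_width: 0.734
gripper_force: 66.8
[228 189] [409 353]Traceback (most recent call last):
  File "<stdin>", line 6, in <module>
cv2.error: OpenCV(4.12.0) /io/opencv/modules/imgproc/src/drawing.cpp:2458: error: (-215:Assertion failed) p.checkVector(2, CV_32S) >= 0 in function 'polylines'
```

Two close wrist fits put nest D at (0.552, 0.3955), agreeing within 0.5 mm, so I'll go straight down and keep the last picture for the final check.

```bash
python3 -m handwheel '{"slide":[[0.5,-1,0],[0.5,-1,10],[0.5,-1,20],[0.5,-1,28],[0.5,-1,28]],"angular":[[0,0,0],[0,0,0],[0,0,0],[0,0,0],[0,0,0]],"fingers":[58,58,58,58,58]}' 60
python3 -m handwheel '{"slide":[[0,0,1],[0,0,2],[0,0,2]],"angular":[[0,0,0],[0,0,0],[0,0,0]],"fingers":[58,58,58]}' 60
python3 -m handwheel '{"slide":[[0,0,1],[0,0,1]],"angular":[[0,0,0],[0,0,0]],"fingers":[58,58]}' 60
```

```text
time: 30.08
position: [0.5513, 0.395, 0.0195]
tool_rot: [[-0.403, 0.915, -0.002], [0.915, 0.403, -0.001], [-0.0, -0.002, -1.0]]
force: [-1.1, -0.1, -2.5]
grip_width: 0.732
gripper_force: 66.9
time: 30.45
position: [0.552, 0.3955, 0.019]
tool_rot: [[-0.403, 0.915, 0.0], [0.915, 0.403, 0.0], [0.0, 0.0, -1.0]]
force: [-0.0, 0.2, -3.5]
grip_width: 0.725
gripper_force: 66.9
time: 30.7
position: [0.552, 0.3956, 0.0182]
tool_rot: [[-0.403, 0.915, 0.0], [0.915, 0.403, 0.0], [0.0, 0.001, -1.0]]
force: [-0.7, -0.4, 1.2]
grip_width: 0.731
gripper_force: 67.2
```

Contact is starting at the predicted height. I'll go half a millimetre lower, then release and retreat.

```bash
python3 -m handwheel '{"slide":[[0,0,0.5],[0,0,0.5]],"angular":[[0,0,0],[0,0,0]],"fingers":[58,58]}' 60
python3 -m handwheel '{"slide":[[0,0,0],[0,0,0],[0,0,-3],[0,0,-15],[0,0,-50]],"angular":[[0,0,0],[0,0,0],[0,0,0],[0,0,0],[0,0,0]],"fingers":[70,78,85,85,85]}' 20
python3 -m handwheel '{"slide":[[0,0,-60],[0,0,-120],[-40,-30,-170],[-80,-60,-190],[-120,-90,-190]],"angular":[[0,0,0],[0,0,0],[0,0,0],[0,0,0],[0,0,0]],"fingers":[85,85,85,85,85]}'
python3 look.py w13; python3 - <<'E'
from h import *
w=cv2.imread('pics/w13.png');s=manip.grab_frame('scene')[:,:,::-1]
cv2.imwrite('pics/fin.png',np.hstack([cv2.resize(w,(400,300),interpolation=cv2.INTER_AREA),cv2.resize(s[200:425,110:410],(400,300),interpolation=cv2.INTER_CUBIC)]))
E
```

```text
time: 30.95
position: [0.5521, 0.3956, 0.0182]
tool_rot: [[-0.403, 0.915, 0.001], [0.915, 0.403, 0.001], [0.0, 0.001, -1.0]]
force: [-1.6, -1.2, 5.3]
grip_width: 0.733
gripper_force: 67.8
time: 31.58
position: [0.5511, 0.3949, 0.0666]
tool_rot: [[-0.403, 0.915, -0.003], [0.915, 0.403, -0.002], [-0.001, -0.003, -1.0]]
force: [0.3, 0.0, -0.2]
grip_width: 0.994
gripper_force: 0.0
time: 32.2
position: [0.518, 0.2482, 0.261]
tool_rot: [[-0.403, 0.915, 0.005], [0.915, 0.403, 0.002], [0.0, 0.005, -1.0]]
force: [0.2, -0.0, 0.3]
grip_width: 0.999
gripper_force: 0.0
```

View pics/fin.png

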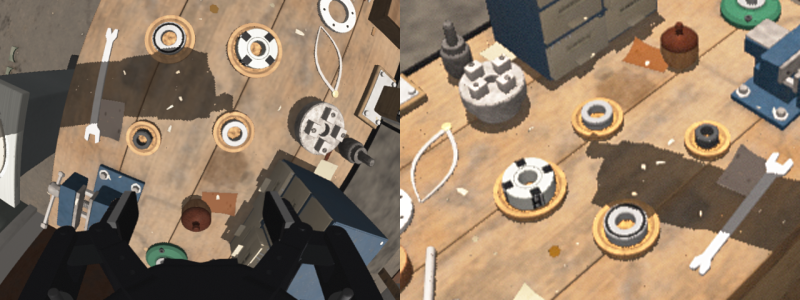

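All four parts lie flat and centred in their own nests. In the right half the nut is at (707,135), the collar at (598,117), the bearing ring at (625,225) and the cutter head at (530,185). The box is standing at (679,48) and the gripper is clear. Handing in.

```bash
python3 -m handwheel '{"slide":[[0,0,0],[0,0,0]],"angular":[[0,0,0],[0,0,0]],"fingers":[85,85]}'; python3 -c "
from rig import manip
print(manip.close_job())"
```

```text
time: 32.55
position: [0.518, 0.2502, 0.2572]
tool_rot: [[-0.404, 0.915, -0.0], [0.915, 0.404, 0.0], [0.0, -0.0, -1.0]]
force: [-0.3, 0.8, -0.6]
grip_width: 0.994
gripper_force: 0.0
the job is handed in; nothing more can be done
None
```

The job is handed in: nut, collar, bearing ring and cutter head were set down in that order, and the last picture shows each flat in its own nest with the turned box still standing (32.6 s of robot time; no verdict came back).

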